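Point out the proud tuning peg and press it home

ROBOT

A 6-joint arm with a two-finger parallel gripper is mounted at the origin on the work surface. World frame = base frame: x ahead of the robot, y to its left, z up, the work surface at z = 0. Lengths are in mm, angles in rad, forces in N, time in s.
With the tool pointing down it reaches from about 350 to 975 mm from the base axis. Payload 7.1 kg.
Tool frame: the origin (TCP) lies midway between the tips of the shut fingers; the grasp point (between the pads) lies 19 mm behind it (env.grip_depth is the distance from the TCP to the grasp point, in mm); z points along the fingers, y is the line along which they close (so a half turn about z gives the same grasp; the last joint's range is limited). The gripper opens to 88 mm and grips with 3 to 60 N. Pads are 20 mm wide; open, the fingers measure 115 mm over their backs; the gripper's body (75 mm by 178 mm) begins 61 mm behind the grasp point.
Start: joints at [-1.185, 0.423, 1.63, -0, 1.089, -0.019], TCP at [246.162, -574.464, 222.675] pointing down, gripper open.
Joint ranges: [-3, 3], [-0.9, 2.11], [0.09, 2.58], [-1.31, 4.45], [0.11, 2.69], [-2.54, 2.54]. Speed limits (rad/s): [2.39, 2.39, 3.01, 3.14, 3.14, 3.14].

INTERFACE

Orientations are given as [roll, pitch, yaw] about the fixed x, y, z axes, in that order (R = Rz(yaw) Ry(pitch) Rx(roll)).
In Python, from cell import env gives the robot as it stands. The module is installed in compiled form; this text tells all that it offers.
- The arm moves only by the tool step_arm, never from a script. Its argument "steps" is a list of rows, each an object with "offset": the shift along the world's x, y, z in units of 25 mm (1.0 is 25 mm), a list of three; "twist": the turn, a rotation vector about the world's x, y, z in units of 5 degrees (1.0 is 5 degrees), a list of three. A call has 1 to 12 rows; each row shifts and turns the commanded pose from where the row before left it; what a row does not reach is not made up. A row lasts 1/8 s, in which the tool goes at most 62.5 mm and 10.7 degrees, less where a joint would pass 70% of its speed; a pose out of reach is approached as far as the arm can. A call is refused whole if a number of a shift passes 1 or a number of a turn 1, either way. A call with a gripper value outside its range is refused whole. "grip" is the opening, from -1 (shut) to 1 (fully open), set as the call begins (left out, the last holds). The fingers move at their own pace and stop on an object; "squeeze" is the grip in N (left out, the last holds). Time passes only in rows, so rows that do not move let the fingers close. It gives the time, the measured TCP pose, the force, the opening and the grip force at its end, in the units of the state.
- env.sense(): the state, without advancing time (a new reading comes with each control period).
- env.capture(name): name is "side" or "top" or "wrist"; returns a dict with "frame" (384x512x3 uint8, blue, green, red), "depth" (384x512 float32, mm along the optical axis (not along the pixel's ray), 0 where there is no reading), "vfov" (degrees; the focal length in pixels is half the picture's height over the tangent of half this angle, whatever the lens; pixels are square), "cx", "cy" (the principal point, pixels), "k1" (the pictures are not rectified: a ray, as slopes to the right and down, at radius r is drawn at 1 + k1 r^2 times it, then the intrinsics apply), "view" (4x4, takes a point from world to camera coordinates); the wrist camera has in their place "tool_from_camera" (4x4, takes a point from camera to tool coordinates, whose origin is the TCP and whose axes are the flange's). Camera axes: x right, y up, looking along -z (the intrinsics and any distortion apply to the point x, -y, -z); pixel columns grow to the right and rows downward; lengths in mm; the calibration is good to about 2 mm. A picture is of the moment at which its call begins: read the wrist's pose just before it.
- env.job_done(): hands the job in; it is judged then, once.
The state is a dict: "time": time; "joint_pos": joint angles; "qvel": joint speeds; "tau": joint torques, N m; "tool_pos": TCP position; "orientation": TCP orientation; "force": force on the tool from outside, world axes, zero at the start; "torque": the same for the moment, N m; "width": finger opening in mm; "finger_force": force on a finger pad.
Only numpy, scipy, OpenCV 4.12 (cv2) and the standard library are available. Lean on these libraries where they do the work, as an engineer would, in place of code of your own. Each camera call takes 0.05 s, during which the arm holds its last target. There are 200 camera calls.

TASK

One of the eight tuning pegs of the unstrung psaltery stands higher than the rest. First point it out to the maker: bring the fingertips directly above it, a few centimetres clear and without touching it, and stay there for two seconds; then press it straight down with the closed fingertips until it is fully home, level with the other pegs, and move clear. Do not pull the peg up, and leave the instrument, the other pegs and the things around them alone.

Things in the scene. Friction and masses are not known exactly. Their poses are not given: they have to be found in the camera images.
- proud_top (a point): Centre of the flat top of the one peg that stands proud: a turned dark wooden tuning peg with a round knob head 21 mm across (flat top 18 mm across). Its shank shows under the head; its top starts 83 to 87 mm above the bench, while those of the other seven, alike in shape, are at 72 mm. It may be at any of the eight peg places; pegs stand 53 mm apart or more, centre to centre. z is up.
- proud (a joint): How far that peg is pressed straight down into its hole, m: 0 to 0.004 at the start, 0.015 when fully home against its stop, its top then level with the other pegs (72 mm above the bench). It slides vertically against a steady friction of about 5 N and stays where it is left; it could also be pulled up (below 0), which is wrong.
- psaltery: Unstrung instrument fixed to the bench: pale wooden trapezoid 240 mm deep (x), 360 mm (near) to 270 mm (far side) long (y); soundboard 44 mm above the bench, three dark round roses, two darker end rails (44 mm wide, tops 50 mm high) with four pegs each. Origin on the bench under its middle. Peg places (mm): x -78, -26, 26, 78 with y +/-151, 140, 130, 119.
- home1: One of the seven other pegs, already home and immovable: a turned dark wooden tuning peg with a round knob head 21 mm across (flat top 18 mm across), its top 22 mm above the origin. Origin at its foot, on the top of the rail.
- home2: One of the seven other pegs, already home and immovable: a turned dark wooden tuning peg with a round knob head 21 mm across (flat top 18 mm across), its top 22 mm above the origin. Origin at its foot, on the top of the rail.
- home3: One of the seven other pegs, already home and immovable: a turned dark wooden tuning peg with a round knob head 21 mm across (flat top 18 mm across), its top 22 mm above the origin. Origin at its foot, on the top of the rail.
- home4: One of the seven other pegs, already home and immovable: a turned dark wooden tuning peg with a round knob head 21 mm across (flat top 18 mm across), its top 22 mm above the origin. Origin at its foot, on the top of the rail.
- home5: One of the seven other pegs, already home and immovable: a turned dark wooden tuning peg with a round knob head 21 mm across (flat top 18 mm across), its top 22 mm above the origin. Origin at its foot, on the top of the rail.
- home6: One of the seven other pegs, already home and immovable: a turned dark wooden tuning peg with a round knob head 21 mm across (flat top 18 mm across), its top 22 mm above the origin. Origin at its foot, on the top of the rail.
- home7: One of the seven other pegs, already home and immovable: a turned dark wooden tuning peg with a round knob head 21 mm across (flat top 18 mm across), its top 22 mm above the origin. Origin at its foot, on the top of the rail.
- key: Loose tuning key lying on the middle of the soundboard: dark wooden crossbar 70 mm long along its y, 10 mm thick, steel stem 55 mm long along its x. Origin under the middle of the crossbar. Bystander.
- glue: White glue bottle standing on the bench left of the instrument, 48 mm across, 100 mm high. Origin at the centre of its foot. Bystander.
- tin: Low round steel tin on the bench right of the instrument, 66 mm across, 26 mm high. Origin at the centre of its foot. Bystander.
- mallet: Wooden mallet lying on the bench beyond the instrument: head 45 x 80 x 40 mm, light round handle reaching 140 mm to the -x side of its origin. Bystander.

How it is judged:
By the outcome, as a careful person would: the job done as asked, in the order asked, and still so for the second after the job is handed in, with the robot touching nothing.
It also fails if it takes over 35 s, if anything falls off the work surface, if the arm or the gripper's body presses on something with over 40 N, if the wrist force passes 120 N, or if a joint passes its speed limit or range.

## Working session

There is one attempt and no reset: what is moved stays moved. The work goes in short steps, Python scripts to look and compute and a tool call to move; the robot and the scene stay as the last step left them, time stands still between calls to the robot, and variables do not carry over. Pictures are saved under pics/ and viewed, at most 10 in all, crops included, and the job is handed in when it is done.

Besides the shell and the picture viewer there is one more tool, called after "Emit:" by a JSON object that holds its "name" and its "arguments". step_arm: Moves the arm, as the interface text tells. Its arguments: {"type":"object","properties":{"steps":{"type":"array"},"grip":{"type":"number"},"squeeze":{"type":"number"}},"required":["steps"]}

```bash
mkdir -p pics; cat > h.py <<'E'
import numpy as np, cv2
from cell import env
def world(c, T=None):
    d=c["depth"].astype(float); H,W=d.shape
    f=H/2/np.tan(np.radians(c["vfov"])/2)
    v,u=np.mgrid[0:H,0:W].astype(float)
    K=np.array([[f,0,c["cx"]],[0,f,c["cy"]],[0,0,1]])
    p=cv2.undistortPoints(np.stack([u.ravel(),v.ravel()],1)[:,None],K,np.array([c["k1"],0,0,0,0.]))[:,0].reshape(H,W,2)
    P=np.stack([p[...,0]*d,-p[...,1]*d,-d,np.ones_like(d)],-1)
    M=np.linalg.inv(c["view"]) if T is None else T@c["tool_from_camera"]
    W_=(P@M.T)[...,:3]; W_[d==0]=np.nan
    return W_
E
python3 - <<'E'
from h import *
s=env.sense(); print(s["time"],s["tool_pos"],s["orientation"],s["force"],s["width"])
c=env.capture("top"); cv2.imwrite("pics/top.png",c["frame"])
P=world(c); np.save("top.npy",P)
z=P[...,2]; m=((z>60)&(z<95)).astype(np.uint8)
n,l,st,ce=cv2.connectedComponentsWithStats(m)
for i in range(1,n):
    if st[i,4]>=8:
        q=P[l==i]; print(ce[i].round(),st[i,4],np.median(q,0).round(1),np.percentile(q[:,2],90).round(1))
E
```

```text
0.0 [ 245.95837446 -573.95247929  221.91896114] [-3.14007709e+00 -2.50806164e-05  4.04780856e-01] [-0.55042614  0.81147004 -0.64402663] 87.5970798366224
[79. 45.] 332 [924.7 403.9  80.1] 82.4
[105.  51.] 134 [904.  341.3  88.2] 93.5
[213. 165.] 81 [655.3 105.3  72.7] 75.2
[326. 178.] 80 [ 629.6 -129.3   73. ] 74.9
[204. 188.] 86 [605.1 121.9  84.8] 86.6
[132. 198.] 285 [583.4 269.6  71.5] 80.7
[329. 202.] 85 [ 577.5 -134.4   72.5] 74.8
[196. 213.] 84 [555.1 138.6  72.8] 74.5
[332. 228.] 78 [ 524.2 -139.1   72.6] 74.5
[188. 237.] 84 [505.1 154.6  72.5] 74.7
[334. 254.] 89 [ 471.4 -142.4   72.6] 75.2
```

View pics/top.png

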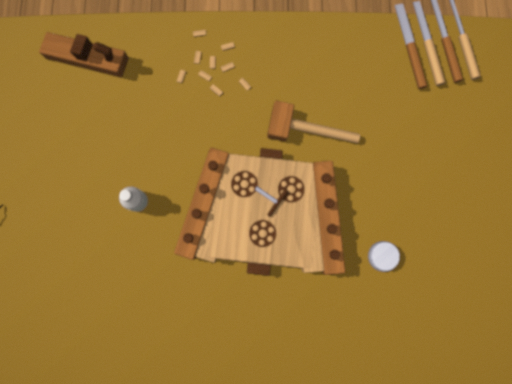

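The top view shows the psaltery with four pegs on each rail. The second peg from the far end of the left rail, near pixel (204,188), has its top at about 85 mm, at roughly (605, 122). The other seven read about 72.6 mm, so this is the proud one. I'll approach it with the gripper shut.

Emit:
{"name": "step_arm", "arguments": {"steps": [{"offset": [0.5,1,0],"twist": [0,0,0]},{"offset": [0.5,1,0],"twist": [0,0,0]},{"offset": [0.5,1,0],"twist": [0,0,0]},{"offset": [0.5,1,0],"twist": [0,0,0]},{"offset": [0.5,1,0],"twist": [0,0,0]},{"offset": [0.5,1,0],"twist": [0,0,0]},{"offset": [0.5,1,0],"twist": [0,0,0]},{"offset": [0.5,1,0],"twist": [0,0,0]},{"offset": [0.5,1,0],"twist": [0,0,0]},{"offset": [0.5,1,0],"twist": [0,0,0]},{"offset": [0.5,1,0],"twist": [0,0,0]},{"offset": [0.5,1,0],"twist": [0,0,0]}], "grip": -1}}

```text
time: 1.55
tool_pos: [396.3, -273.4, 222.4]
orientation: [-3.141, 0.0, 0.405]
force: [-0.0, -0.1, 0.0]
width: 0.7
finger_force: 0.0
```

Emit:
{"name": "step_arm", "arguments": {"steps": [{"offset": [0.5,1,0],"twist": [0,0,0]},{"offset": [0.5,1,0],"twist": [0,0,0]},{"offset": [0.5,1,0],"twist": [0,0,0]},{"offset": [0.5,1,0],"twist": [0,0,0]},{"offset": [0.5,1,0],"twist": [0,0,0]},{"offset": [0.5,1,0],"twist": [0,0,0]},{"offset": [0.5,1,0],"twist": [0,0,0]},{"offset": [0.5,1,0],"twist": [0,0,0]},{"offset": [0.5,1,0],"twist": [0,0,0]},{"offset": [0.5,1,0],"twist": [0,0,0]},{"offset": [0.5,1,0],"twist": [0,0,0]},{"offset": [0.5,1,0],"twist": [0,0,0]}]}}

```text
time: 3.05
tool_pos: [546.1, 26.4, 222.2]
orientation: [-3.141, 0.001, 0.405]
force: [0.6, 0.1, 0.9]
width: 0.3
finger_force: 0.0
```

```bash
python3 - <<'E'
from h import *
from scipy.spatial.transform import Rotation as R
from scipy.optimize import least_squares
s=env.sense(); c=env.capture("wrist"); cv2.imwrite("pics/w1.png",c["frame"])
T=np.eye(4); T[:3,:3]=R.from_euler("xyz",s["orientation"]).as_matrix(); T[:3,3]=s["tool_pos"]
print(s["tool_pos"],c["tool_from_camera"].round(2))
P=world(c,T); z=P[...,2]; m=((z>62)&(z<95)).astype(np.uint8)
n,l,st,ce=cv2.connectedComponentsWithStats(m)
for i in range(1,n):
    if st[i,4]>=40:
        q=P[l==i]; t=np.median(q[:,2]); q=q[q[:,2]>t-3]
        print(ce[i].round(),st[i,4],st[i,:4],np.median(q,0).round(1),((q.max(0)+q.min(0))/2).round(1),np.ptp(q,axis=0).round(1))
# layout fit of top view
A=np.array([[655.3,105.3],[605.1,121.9],[555.1,138.6],[505.1,154.6],[629.6,-129.3],[577.5,-134.4],[524.2,-139.1],[471.4,-142.4]])
B=np.array([[78,119],[26,130],[-26,140],[-78,151],[78,-119],[26,-130],[-26,-140],[-78,-151]],float)
a0,b0=A.mean(0),B.mean(0);U,_,V=np.linalg.svd((B-b0).T@(A-a0)); Rm=(U@V).T
F=(B-b0)@Rm.T+a0; print((F-A).round(1).tolist(),F[1])
E
```

```text
[546.13167008  26.41211894 222.22624589] [[  -0.      0.95    0.31   85.28]
 [   1.      0.     -0.     -0.73]
 [  -0.      0.31   -0.95 -161.88]
 [   0.      0.      0.      1.  ]]
[21. 28.] 1509 [ 0  4 42 51] [591.2 273.3  75.5] [589.4 279.6  81.9] [37.5 34.4 26.2]
[215.  25.] 483 [203  12  25  26] [656.  109.6  71.6] [656.3 109.8  71.6] [20.5 20.   6. ]
[175.  72.] 497 [163  61  26  24] [605.8 125.4  83.6] [605.5 125.8  83.2] [20.8 20.   5.4]
[144. 118.] 431 [132 107  24  23] [555.6 141.5  71.6] [555.  142.3  71.1] [20.5 20.8  5.4]
[430. 157.] 396 [419 147  23  22] [ 629.7 -125.2   71.8] [ 629.6 -126.4   71.5] [20.1 19.   5.7]
[113. 160.] 386 [101 149  24  22] [505.8 157.8  71.6] [505.4 158.5  71. ] [19.4 20.7  5.1]
[407. 206.] 350 [396 196  23  21] [ 577.  -130.3   71.8] [ 577.  -130.5   71.2] [20.7 18.2  5.1]
[386. 250.] 322 [376 240  20  21] [ 524.3 -134.5   71.7] [ 523.8 -134.8   71.3] [18.9 19.1  5.5]
[365. 291.] 293 [356 281  20  20] [ 472.1 -139.5   71.8] [ 471.1 -140.    70.9] [19.  18.5  4.7]
[[0.9, 1.2], [0.6, 1.3], [0.0, 0.3], [-0.4, 1.0], [0.1, -0.7], [-0.7, -0.8], [-0.2, -0.2], [-0.3, -2.1]] [605.69572557 123.20622209]
```

View pics/w1.png

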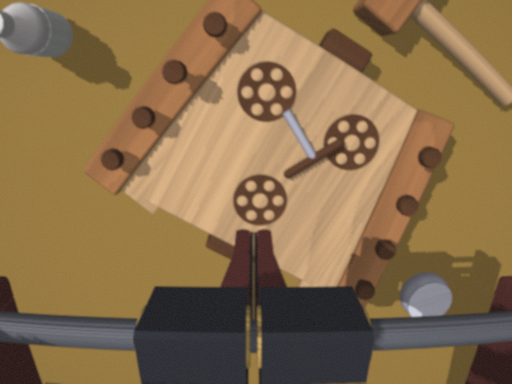

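The wrist view shows the raised peg at (175,72), with its top at (605.6, 124.5, ~84) averaged over both cameras. The other pegs read 71.7 mm. Next I move above it and lower to about 38 mm clear.

Emit:
{"name": "step_arm", "arguments": {"steps": [{"offset": [0.6,0.98,0],"twist": [0,0,0]},{"offset": [0.6,0.98,0],"twist": [0,0,0]},{"offset": [0.6,0.98,0],"twist": [0,0,0]},{"offset": [0.58,0.98,0],"twist": [0,0,0]},{"offset": [0,0,-1],"twist": [0,0,0]},{"offset": [0,0,-1],"twist": [0,0,0]},{"offset": [0,0,-1],"twist": [0,0,0]},{"offset": [0,0,-1],"twist": [0,0,0]},{"offset": [0,0,0],"twist": [0,0,0]},{"offset": [0,0,0],"twist": [0,0,0]}]}}

```text
time: 4.35
tool_pos: [606.0, 123.4, 123.3]
orientation: [3.141, -0.0, 0.405]
force: [0.5, -1.1, 1.1]
width: 0.4
finger_force: 0.0
```

```bash
python3 - <<'E'
from h import *
s=env.sense(); print(s["time"],s["tool_pos"],s["force"])
c=env.capture("wrist"); a=cv2.resize(c["frame"][180:384,150:370],None,fx=2.5,fy=2.5)
b=env.capture("side")["frame"]; cv2.imwrite("pics/w2.png",a); cv2.imwrite("pics/s2.png",b)
E
```

```text
4.35 [605.9842451  123.376959   123.26695814] [ 0.50876726 -1.12985029  1.13521063]
```

View pics/w2.png

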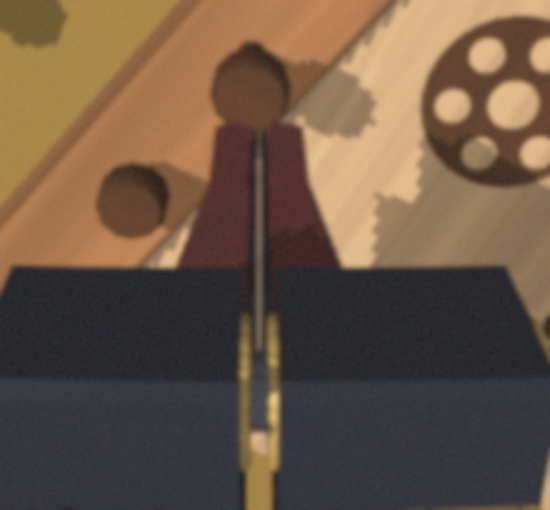

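View pics/s2.png

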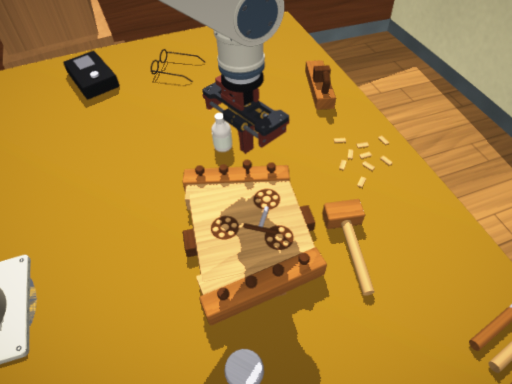

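The wrist crop shows the raised head at (251,90), about 2 mm to the left of the finger gap at column 258. The side view shows the shut fingertips right above the raised peg at (247,163), clear of it. I'll correct by 2 mm and hold for the two seconds.

Emit:
{"name": "step_arm", "arguments": {"steps": [{"offset": [-0.03,0.08,0],"twist": [0,0,0]},{"offset": [0,0,0],"twist": [0,0,0]},{"offset": [0,0,0],"twist": [0,0,0]},{"offset": [0,0,0],"twist": [0,0,0]},{"offset": [0,0,0],"twist": [0,0,0]},{"offset": [0,0,0],"twist": [0,0,0]},{"offset": [0,0,0],"twist": [0,0,0]},{"offset": [0,0,0],"twist": [0,0,0]},{"offset": [0,0,0],"twist": [0,0,0]},{"offset": [0,0,0],"twist": [0,0,0]},{"offset": [0,0,0],"twist": [0,0,0]},{"offset": [0,0,0],"twist": [0,0,0]}]}}

```text
time: 5.95
tool_pos: [604.9, 125.6, 122.7]
orientation: [-3.142, -0.0, 0.405]
force: [-1.3, 0.2, 0.0]
width: 0.3
finger_force: 0.0
```

Emit:
{"name": "step_arm", "arguments": {"steps": [{"offset": [0,0,0],"twist": [0,0,0]},{"offset": [0,0,0],"twist": [0,0,0]},{"offset": [0,0,0],"twist": [0,0,0]},{"offset": [0,0,0],"twist": [0,0,0]},{"offset": [0,0,0],"twist": [0,0,0]},{"offset": [0,0,0],"twist": [0,0,0]},{"offset": [0,0,0],"twist": [0,0,0]},{"offset": [0,0,0],"twist": [0,0,0]},{"offset": [0,0,0],"twist": [0,0,0]}]}}

```text
time: 7.08
tool_pos: [604.9, 125.6, 122.7]
orientation: [-3.142, -0.0, 0.405]
force: [-0.3, -0.7, 0.7]
width: 0.5
finger_force: 0.0
```

Emit:
{"name": "step_arm", "arguments": {"steps": [{"offset": [0,0,-0.4],"twist": [0,0,0]},{"offset": [0,0,-0.4],"twist": [0,0,0]},{"offset": [0,0,-0.4],"twist": [0,0,0]},{"offset": [0,0,-0.2],"twist": [0,0,0]},{"offset": [0,0,-0.12],"twist": [0,0,0]},{"offset": [0,0,-0.12],"twist": [0,0,0]},{"offset": [0,0,-0.12],"twist": [0,0,0]},{"offset": [0,0,0],"twist": [0,0,0]},{"offset": [0,0,0],"twist": [0,0,0]}]}}

```text
time: 8.2
tool_pos: [605.2, 125.6, 78.7]
orientation: [3.141, -0.001, 0.405]
force: [0.1, -0.2, -0.3]
width: 0.8
finger_force: 0.0
```

Emit:
{"name": "step_arm", "arguments": {"steps": [{"offset": [0,0,-0.08],"twist": [0,0,0]},{"offset": [0,0,-0.08],"twist": [0,0,0]}]}}

```text
time: 8.45
tool_pos: [605.3, 125.6, 75.0]
orientation: [3.141, -0.001, 0.405]
force: [-0.8, -0.0, 4.5]
width: 0.7
finger_force: 2.5
```

Emit:
{"name": "step_arm", "arguments": {"steps": [{"offset": [0,0,-0.06],"twist": [0,0,0]},{"offset": [0,0,-0.04],"twist": [0,0,0]}]}}

```text
time: 8.7
tool_pos: [605.2, 125.6, 72.3]
orientation: [3.141, -0.001, 0.405]
force: [-1.6, -0.0, 11.1]
width: 0.4
finger_force: 5.8
```

The force while sliding was 4.5 N and is now 11 N at 72.3 mm. I'll press a little more to confirm it has reached the stop.

Emit:
{"name": "step_arm", "arguments": {"steps": [{"offset": [0,0,-0.02],"twist": [0,0,0]},{"offset": [0,0,-0.02],"twist": [0,0,0]},{"offset": [0,0,0],"twist": [0,0,0]}]}}

```text
time: 9.07
tool_pos: [605.4, 125.6, 72.3]
orientation: [3.141, -0.001, 0.405]
force: [-3.1, -0.4, 11.9]
width: 0.5
finger_force: 6.5
```

Emit:
{"name": "step_arm", "arguments": {"steps": [{"offset": [0,0,-0.03],"twist": [0,0,0]},{"offset": [0,0,-0.02],"twist": [0,0,0]},{"offset": [0,0,0],"twist": [0,0,0]}]}}

```text
time: 9.45
tool_pos: [605.5, 125.6, 72.1]
orientation: [3.141, -0.001, 0.405]
force: [-6.1, -2.2, 23.0]
width: 0.4
finger_force: 11.2
```

The peg is against its stop: 23 N at 72.1 mm. Moving straight up and clear.

Emit:
{"name": "step_arm", "arguments": {"steps": [{"offset": [0,0,0.2],"twist": [0,0,0]},{"offset": [0,0,0.4],"twist": [0,0,0]},{"offset": [0,0,1],"twist": [0,0,0]},{"offset": [0,0,1],"twist": [0,0,0]},{"offset": [0,0,1],"twist": [0,0,0]},{"offset": [0,0,1],"twist": [0,0,0]},{"offset": [-0.7,-1,0.5],"twist": [0,0,0]},{"offset": [-0.7,-1,0],"twist": [0,0,0]},{"offset": [-0.7,-1,0],"twist": [0,0,0]},{"offset": [-0.7,-1,0],"twist": [0,0,0]},{"offset": [0,0,0],"twist": [0,0,0]},{"offset": [0,0,0],"twist": [0,0,0]}]}}

```text
time: 10.95
tool_pos: [535.6, 25.9, 197.6]
orientation: [3.142, -0.001, 0.404]
force: [0.4, 0.4, -0.0]
width: 0.6
finger_force: 0.0
```

```bash
python3 - <<'E'
from h import *
from scipy.spatial.transform import Rotation as R
s=env.sense(); c=env.capture("wrist"); cv2.imwrite("pics/w3.png",c["frame"])
T=np.eye(4); T[:3,:3]=R.from_euler("xyz",s["orientation"]).as_matrix(); T[:3,3]=s["tool_pos"]
P=world(c,T); z=P[...,2]; m=((z>62)&(z<95)).astype(np.uint8)
n,l,st,ce=cv2.connectedComponentsWithStats(m)
for i in range(1,n):
    if st[i,4]>=40:
        q=P[l==i]; print(ce[i].round(),np.median(q,0).round(1))
E
```

```text
[12. 18.] [589.  268.7  70.1]
[216.  10.] [653.8 108.1  71.5]
[175.  60.] [605.9 124.9  71.4]
[138. 109.] [556.1 140.8  71.4]
[448. 153.] [ 628.8 -123.6   71.5]
[105. 155.] [506.5 156.9  71.2]
[423. 205.] [ 577.3 -128.2   71.5]
[400. 253.] [ 525.  -133.    71.4]
[377. 296.] [ 473.1 -137.9   71.5]
```

View pics/w3.png

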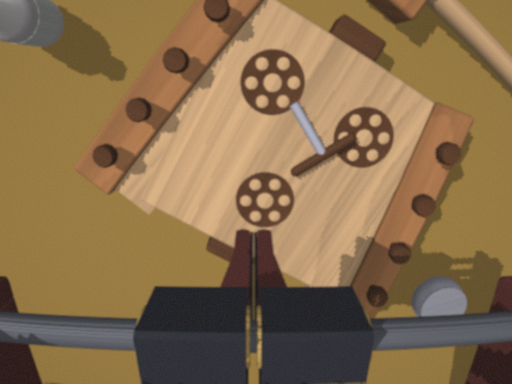

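The picture shows the pressed peg at (175,60) reading 71.4 mm, level with the other seven (71.2 to 71.5 mm). Nothing else has been disturbed.

```bash
python3 -c "
from cell import env; print(env.job_done())"
```

```text
the job is handed in; nothing more can be done
None
```

I pointed out the proud peg for over two seconds, pressed it home level with the other seven, moved clear, and handed the job in at about 11 s.

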